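Continuity check on a model-rocket launch controller

TASK

Get the launch controller ready for its continuity check: slide the battery cover fully home over the cells, then draw the sprung safety shutter towards the front of the box to half its travel, so that the row of three lamps is in full view while the launch button stays covered (never let the button show on the way). Keep holding the shutter there against its spring and finish while still holding it. Leave the other things on the table and on the box where they are.

Things in the scene. Friction and masses are not known exactly. Their poses are not given: they have to be found in the camera images.
- console: Launch controller: grey case 245 mm deep (its x), 360 mm wide (y), flat grey panel on top 85 mm above the table; it stands firm and does not move. Origin: underside centre, on the table; x to its back, y to its left; its front looks to -x. Battery compartment at x +60, y +100 mm, shutter unit at y -100; between them, at y -5, a meter, a knob and a key switch, up to 18 mm above the panel.
- battery_cover (a joint): Slide of the flat grey plastic cover (74 x 122 mm, 4 mm thick, top 90 mm above the table) over the battery compartment, in m: 0 = fully home over the four cells, against its stop; grows up to 0.075 as the cover opens along the console's -x (to the front). It stays where it is left; friction about 2 N.
- cover_grip (a point): Centre of the upright grip bar on the cover: 12 mm thick (console x, along the slide), 60 mm long (console y), from 90 to 112 mm above the table; this point is 101 mm above it. With the cover home it lies at x +36, y +100 mm in the console's frame. Only flat cover or panel lies 35 mm in front of and behind the bar.
- safety_shutter (a joint): Slide of the sprung shutter, in m: 0 = closed, where its springs return it whenever let go; grows up to 0.080 as it is drawn along the console's -x (to the front); half travel is 0.040. The springs pull with about 3 N closed, 8 N at half, 14 N at full travel (140 N/m). The lamps are wholly uncovered from 0.024 on; the launch button begins to show at 0.054.
- shutter_tab (a point): Centre of the upright finger tab at the front edge of the shutter, an aluminium plate 90 (x) by 82 mm (y), 3 mm thick, top 94 mm above the table, between two steel channels 97 mm high. Tab: 8 mm thick (console x, along the slide), 56 mm wide (console y), from 94 to 124 mm above the table; this point is 107 mm above it. Closed, it lies at x +6, y -100 mm in the console's frame.
- spare_cell: Bystander: loose C cell, 26 mm diameter, 49 mm high, standing on the panel near the front middle; origin at its underside centre.
- tape_roll: Bystander: roll of brown tape lying flat, 96 mm diameter, 25 mm high, on the table beside the controller; origin at its underside centre.
- foam_cups: Bystander: stack of upturned white foam cups, 86 mm diameter, 128 mm high, on the table beside the controller; origin at its underside centre.
- wire_spool: Bystander: small black spool, 68 mm diameter, 50 mm high, on the table; origin at its underside centre.
- screwdriver: Bystander: screwdriver 200 mm long lying on the table close in front of the controller; its x runs along it.
- glue_bottle: Bystander: white glue bottle, 42 mm diameter, 120 mm high, on the table; origin at its underside centre.
- radio: Bystander: black hand radio lying flat, 58 x 110 x 34 mm with a stub aerial, on the table; origin at its underside centre.
- lamp_row (a point): Middle of the row of three round clear lamps (14 mm across, 24 mm apart along the console's y) on the panel at x +73, y -100 mm in the console's frame, 85 mm above the table; hidden under the back of the shutter at the start.
- launch_button (a point): Centre of the flush grey launch button (24 mm across) on the panel at x +24, y -100 mm in the console's frame, 85 mm above the table; under the shutter, in front of the lamps.

How it is judged:
By the outcome, as a careful person would: the job done as asked, in the order asked, and still so for the second after the job is handed in, while the arm keeps its last pose, push and grip.
It also fails if it takes over 43 s, if anything falls off the work surface, if the arm or the gripper's body presses on something with over 40 N, if the wrist force passes 120 N, or if a joint passes its speed limit or range.

ROBOT

A 6-joint arm with a two-finger parallel gripper is mounted at the origin on the work surface. World frame = base frame: x ahead of the robot, y to its left, z up, the work surface at z = 0. Lengths are in mm, angles in rad, forces in N, time in s.
With the tool pointing down it reaches from about 350 to 775 mm from the base axis. Payload 7.3 kg.
Tool frame: the origin (TCP) lies at the very end of the fingers, on their centre line; the grasp point (between the pads) lies 19 mm behind it (bot.grip_point_offset is the distance from the TCP to the grasp point, in mm); z points along the fingers, y is the line along which they close (so a half turn about z gives the same grasp; the last joint's range is limited). The gripper opens to 92 mm and grips with 3 to 60 N. Pads are 19 mm wide; open, the fingers measure 130 mm over their backs; the gripper's body (75 mm by 190 mm) begins 47 mm behind the grasp point.
Start: joints at [1.086, 0.342, 1.524, -0, 1.275, -0.146], TCP at [174.473, 495.181, 226.741] pointing down, gripper open.
Joint ranges: [-2.53, 2.53], [-0.77, 2.02], [0.04, 2.7], [-1, 4.14], [0.28, 2.66], [-3.11, 3.11]. Speed limits (rad/s): [2.57, 2.57, 3.14, 3.14, 3.14, 3.14].

INTERFACE

Orientations are given as [roll, pitch, yaw] about the fixed x, y, z axes, in that order (R = Rz(yaw) Ry(pitch) Rx(roll)).
In Python, from plant import bot gives the robot as it stands. The module is installed in compiled form; this text tells all that it offers.
- The arm moves only by the shell command python3 -m jog 'ROWS' [OPENING]. ROWS is JSON, a list of rows, each a list of 6 numbers: the shift along the tool's x, y, z in mm, then the turn, a rotation vector about the tool's x, y, z in rad. In form: [[dx, dy, dz, rx, ry, rz], ...]. A call has 1 to 12 rows; each row shifts and turns the commanded pose from where the row before left it, along the tool's axes as they then stand; what a row does not reach is not made up. A row lasts 1/10 s, in which the tool goes at most 50 mm and 8.59 degrees, less where a joint would pass 70% of its speed; a pose out of reach is approached as far as the arm can. A call with a gripper value outside its range is refused whole. OPENING is the opening in per cent of the stroke, from 0 (shut) to 100 (fully open), set as the call begins (- or left out, the last holds). The fingers move at their own pace and stop on an object; the grip force is fixed at half the most. Time passes only in rows, so rows that do not move let the fingers close. It gives the time, the measured TCP pose, the force, the opening and the grip force at its end, in the units of the state.
- bot.get_obs(): the state, without advancing time (a new reading comes with each control period).
- bot.capture(name): name is "scene" or "top"; returns the picture (420x560x3 uint8, red, green, blue); there is no depth.
- bot.camera_model(name): a dict with "fx", "fy", "cx", "cy" (pixels), "dist_coeffs" ([k1, k2, p1, p2, k3] as OpenCV has them; the pictures are not rectified), "position" and "orientation" of the camera in the world. Camera axes: x right, y down, z forward; pixel columns grow to the right and rows downward; lengths in mm; the calibration is good to about 2 mm. A picture is of the moment at which its call begins. camera_model takes no time and is no camera call.
- bot.close_job(): hands the job in; it is judged then, once.
Trained networks look in the newest picture that a camera, given by its name, has taken for a name from the list of things; names that differ only in an ending like _2 or _b are one class to them, and where a whole thing is asked for, a point or a joint stands for the part that bears it (a point fixed in the world has none). Each returns a list of dicts, best first, with "p" (0 to 1); they miss things now and then, are a little off and sometimes report something else, mostly with a low value. They report only what shows in the picture. A call takes as long as a camera call.
- bot.outline_of(target, camera): "mask" (420x560 bool, what is visible of it) and "pixel" ([column, row] in pixels, amid what is visible of it).
The state is a dict: "time": time; "joint_positions": joint angles; "dq": joint speeds; "tau": joint torques, N m; "tool_pos": TCP position; "tcp_rot": TCP orientation; "contact_force": force on the tool from outside, world axes, zero at the start; "moment": the same for the moment, N m; "grip_width": finger opening in mm; "finger_force": force on a finger pad.
Only numpy, scipy, OpenCV 4.12 (cv2) and the standard library are available. Lean on these libraries where they do the work, as an engineer would, in place of code of your own. Each camera call takes 0.05 s, during which the arm holds its last target. There are 200 camera calls.

## Working session

There is one attempt and no reset: what is moved stays moved. The work goes in short steps, Python scripts to look and compute and a shell command to move; the robot and the scene stay as the last step left them, time stands still between calls to the robot, and variables do not carry over. Pictures are saved under pics/ and viewed, at most 10 in all, crops included, and the job is handed in when it is done.

```bash
mkdir -p pics
python3 - <<'E'
from plant import bot
import cv2, numpy as np
for n in("scene","top"):
    im=bot.capture(n); cv2.imwrite(f"pics/{n}0.png",im[...,::-1])
    m=bot.camera_model(n); print(n,{k:np.round(v,4).tolist() for k,v in m.items()})
    for t in("console","cover_grip","shutter_tab","spare_cell","safety_shutter","battery_cover","foam_cups"):
        r=bot.outline_of(t,n); print(t,[(round(d["p"],2),np.round(d["pixel"]).tolist(),int(d["mask"].sum())) for d in r[:2]])
o=bot.get_obs();print(o)
E
```

```text
scene {'fx': 464.7505, 'fy': 464.7505, 'cx': 268.9868, 'cy': 210.9396, 'dist_coeffs': [-0.0359, 0.0, 0.0, 0.0, 0.0], 'position': [916.2644, 556.6036, 885.2332], 'orientation': [-2.4447, -0.0121, 2.5913]}
console [(0.74, [253.0, 223.0], 16001)]
cover_grip [(0.63, [282.0, 233.0], 1536)]
shutter_tab [(0.75, [212.0, 187.0], 1054)]
spare_cell [(0.77, [282.0, 187.0], 204), (0.34, [212.0, 186.0], 1018)]
safety_shutter [(0.76, [210.0, 188.0], 1110), (0.7, [210.0, 140.0], 1186)]
battery_cover [(0.87, [284.0, 234.0], 1608), (0.54, [212.0, 186.0], 1041)]
foam_cups [(0.85, [209.0, 140.0], 1170), (0.37, [250.0, 223.0], 16291)]
top {'fx': 409.2765, 'fy': 409.2765, 'cx': 278.064, 'cy': 204.4429, 'dist_coeffs': [-0.0634, 0.0, 0.0, 0.0, 0.0], 'position': [441.4231, 1.6811, 1196.7878], 'orientation': [-3.0117, 0.0026, -1.5728]}
console [(0.61, [296.0, 206.0], 11872)]
cover_grip [(0.62, [259.0, 212.0], 1210), (0.57, [294.0, 205.0], 11977)]
shutter_tab [(0.82, [328.0, 183.0], 958)]
spare_cell [(0.67, [292.0, 206.0], 11702), (0.6, [293.0, 239.0], 81)]
safety_shutter [(0.73, [332.0, 184.0], 919)]
battery_cover [(0.74, [258.0, 210.0], 1207)]
foam_cups [(0.63, [386.0, 218.0], 916)]
{'time': 0.8, 'joint_positions': array([ 1.08597739e+00,  3.41978091e-01,  1.52410347e+00,  1.93764806e-06,
        1.27540753e+00, -1.45980676e-01]), 'dq': array([-0.00037591,  0.00063501, -0.00118713, -0.00038542, -0.00173637,
       -0.00064677]), 'tau': array([-6.78962315e-04, -4.31083131e+01, -2.44473785e+01,  7.17188534e-02,
        4.78894031e-02,  2.06674230e-05]), 'tool_pos': array([174.48152862, 495.1736071 , 226.75067579]), 'tcp_rot': array([3.14148992e+00, 1.32315449e-05, 2.80275383e+00]), 'contact_force': array([-0.22117442, -0.77370961,  0.53441275]), 'moment': array([-0.05033581,  0.04618206,  0.036136  ]), 'finger_force': 0.0, 'grip_width': 91.86163491571551}
```

View pics/scene0.png

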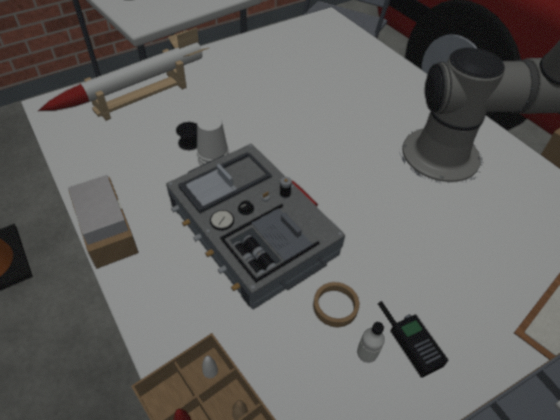

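View pics/top0.png

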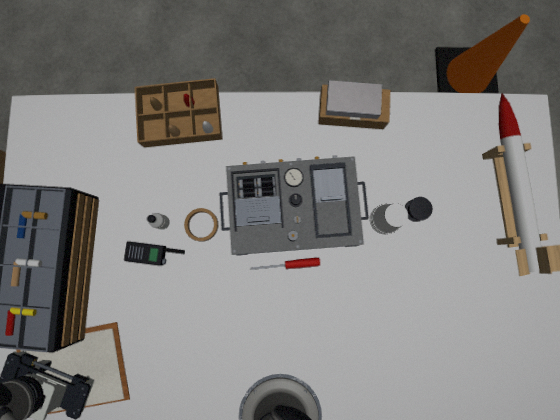

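The scene view shows the console around (255,220), its front towards the robot. In the top view it spans columns 228–363 and rows 157–253. The cover is open, with its grip near (257,225), and the shutter tab is near (330,203). I need zoomed crops to get the pose.

Run:
```python
import cv2
a=cv2.imread("pics/top0.png")[145:263,215:375]; cv2.imwrite("pics/topc.png",cv2.convertScaleAbs(cv2.resize(a,None,fx=5,fy=5,interpolation=cv2.INTER_CUBIC),alpha=1.6))
a=cv2.imread("pics/scene0.png")[140:305,160:350]; cv2.imwrite("pics/scenec.png",cv2.convertScaleAbs(cv2.resize(a,None,fx=3.6,fy=3.6,interpolation=cv2.INTER_CUBIC),alpha=1.8))
```

```text
(no output)
```

View pics/topc.png

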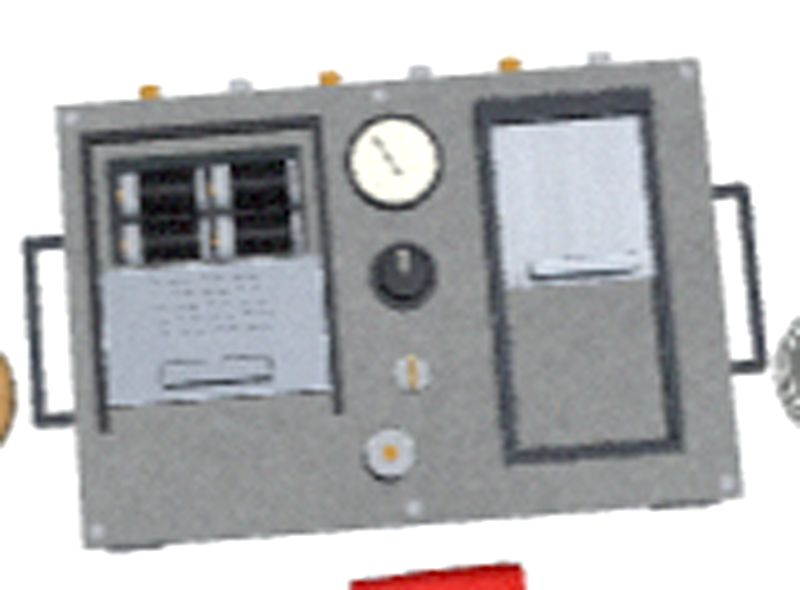

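View pics/scenec.png

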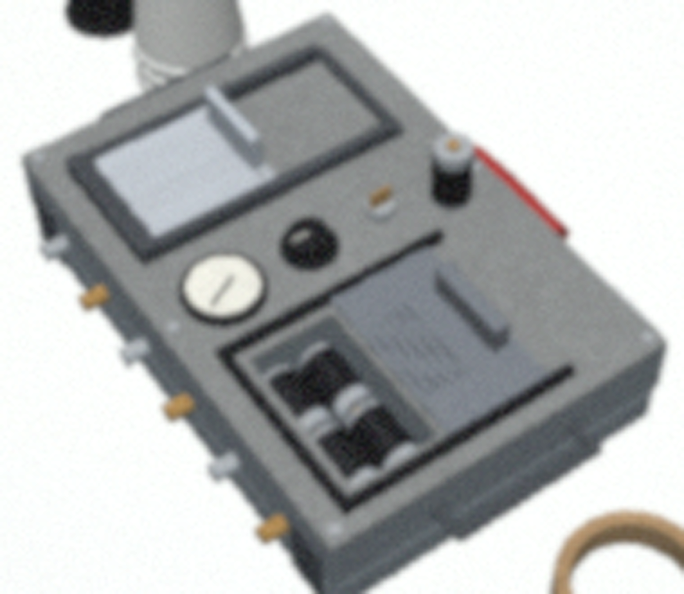

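The top crop gives panel corners at (57,106), (695,58), (743,494) and (84,548). The grip bar is centred at about (218,370) and the tab at about (585,267). The scene crop agrees: the spare cell stands at front-middle and the shutter is closed.

```bash
cat > h.py <<'E'
import cv2, numpy as np
from scipy.spatial.transform import Rotation as R
from plant import bot
def proj(P,n):
    m=bot.camera_model(n); Rc=R.from_euler("xyz",m["orientation"]).as_matrix()
    K=np.array([[m["fx"],0,m["cx"]],[0,m["fy"],m["cy"]],[0,0,1]])
    t=-Rc.T@np.array(m["position"])
    return cv2.projectPoints(np.array(P,float).reshape(-1,1,3),cv2.Rodrigues(Rc.T)[0],t,K,np.array(m["dist_coeffs"]))[0][:,0]
def world(L,x,y,a):
    L=np.array(L,float).reshape(-1,3); c,s=np.cos(a),np.sin(a)
    return np.c_[x+c*L[:,0]-s*L[:,1],y+s*L[:,0]+c*L[:,1],L[:,2]]
E
python3 - <<'E'
from h import *
from scipy.optimize import least_squares as ls
C=[[122.5,180,85],[122.5,-180,85],[-122.5,-180,85],[-122.5,180,85]]
T=(np.array([[57,106],[695,58],[743,494],[84,548]])+.5)/5-.5+[215,145]
S=(np.array([[315,567],[25,160],[327,15],[663,347]])+.5)/3.6-.5+[160,140]
for use in("t","s","ts"):
    f=lambda v:np.concatenate([(proj(world(C,*v[:3]),n)-q).ravel() for n,q in(("top",T),("scene",S)) if n[0] in use])
    r=ls(f,[440,0,0.05]);print(use,r.x.round(4),np.round(r.fun,1))
v=r.x
print("cell px",[ (proj(world([-85,0,85+49],*v),n)) for n in("top","scene")])
# grip & tab
for name,L0,z,pt,ps in(("grip",[36,100],112,(218,368),(472,300)),("tab",[6,-100],124,(585,265),(235,115))):
    pt=(np.array(pt)+.5)/5-.5+[215,145]; ps=(np.array(ps)+.5)/3.6-.5+[160,140]
    for n,p in(("top",pt),("scene",ps)):
        g=ls(lambda u:(proj(world([u[0],u[1],z],*v),n)-p).ravel(),L0);print(name,n,g.x.round(1))
E
```

```text
t [ 5.87091e+02 -3.85082e+01  7.71000e-02] [-0.6 -0.   0.6 -0.4  0.3  0.3 -0.3  0.1]
s [ 5.925804e+02 -3.442010e+01  5.900000e-02] [ 1.2 -2.1 -2.1 -0.2  0.7  0.6 -0.   2. ]
ts [ 5.901743e+02 -3.666340e+01  6.630000e-02] [-0.8 -1.8  0.5 -0.8 -0.8 -0.1 -1.5 -1.7  2.5 -3.5 -1.9 -0.8  0.5 -0.2
  0.4  0.3]
cell px [array([[296.00336098, 233.01422859]]), array([[281.47234162, 178.00338222]])]
grip top [-37.5  96.5]
grip scene [-35.9 101.3]
tab top [   2.6 -101.6]
tab scene [  3.8 -98. ]
```

```bash
python3 -m jog '[[0,0,0,0,0,0.145],[0,0,0,0,0,0.145],[0,0,0,0,0,0.145],[0,0,0,0,0,0.145],[0,0,0,0,0,0.145],[0,0,0,0,0,0.145],[0,0,0,0,0,0.145],[0,0,0,0,0,0.14]]' 35
python3 -m jog '[[-33,24,0,0,0,0],[-33,24,0,0,0,0],[-33,24,0,0,0,0],[-33,24,0,0,0,0],[-33,24,0,0,0,0],[-33,24,0,0,0,0],[-33,24,0,0,0,0],[-33,24,0,0,0,0],[-33,24,0,0,0,0],[-33,24,0,0,0,0],[-33,24,0,0,0,0],[-33,24,0,0,0,0]]'
```

```text
time: 1.6
tool_pos: [174.5, 495.2, 226.7]
tcp_rot: [3.142, -0.0, 1.642]
contact_force: [-0.8, 1.0, 0.6]
grip_width: 33.9
finger_force: 0.0
time: 2.8
tool_pos: [493.0, 121.0, 226.9]
tcp_rot: [3.141, -0.0, 1.648]
contact_force: [1.5, -0.0, 0.3]
grip_width: 32.1
finger_force: 0.0
```

```bash
python3 -m jog '[[-23,15,0,0,0,0],[-23,15,0,0,0,0],[-22,15,0,0,0,0],[0,0,30,0,0,0],[0,0,30,0,0,0],[0,0,20,0,0,0],[0,0,0,0,0,0]]'
python3 - <<'E'
from h import *
v=(587.5,-38.3,.077)
ims=[]
for n in("top","scene"):
    im=bot.capture(n)[...,::-1].copy(); o=bot.get_obs()
    L=[[x,100+y,112] for x in(-45,-33) for y in(-30,30)]
    c=proj(world([-39,100,112],*v),n)[0].astype(int)
    a=im[c[1]-45:c[1]+45,c[0]-45:c[0]+45]; ims.append(cv2.convertScaleAbs(cv2.resize(a,(400,400),interpolation=cv2.INTER_CUBIC),alpha=1.6))
cv2.imwrite("pics/c2.png",np.hstack(ims)); print(o["tool_pos"],o["tcp_rot"])
E
```

```text
time: 3.5
tool_pos: [540.4, 58.1, 144.0]
tcp_rot: [-3.136, -0.001, 1.648]
contact_force: [-0.3, -0.5, 0.1]
grip_width: 32.2
finger_force: 0.0
[542.45189972  58.19894095 147.17777335] [ 3.14143652e+00 -7.57628252e-05  1.64785139e+00]
```

View pics/c2.png

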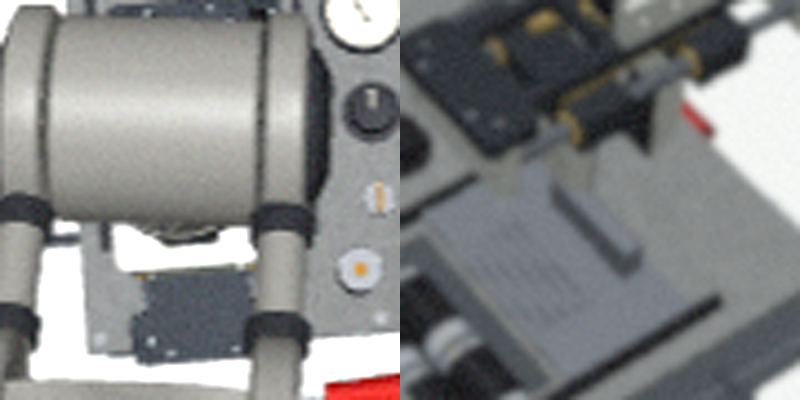

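The scene half shows the fingers straddling the line of the grip bar from above, one behind it at about (510,180) and one in front at about (575,165). I'll descend.

```bash
python3 -m jog '[[0,0,12,0,0,0],[0,0,12,0,0,0],[0,0,10,0,0,0],[0,0,8,0,0,0],[0,0,5,0,0,0],[0,0,4,0,0,0],[0,0,0,0,0,0],[0,0,0,0,0,0]]'
```

```text
time: 4.4
tool_pos: [542.4, 58.2, 95.9]
tcp_rot: [3.141, -0.0, 1.648]
contact_force: [0.4, -0.3, -1.0]
grip_width: 32.2
finger_force: 0.0
```

```bash
python3 -m jog '[[0,0,0,0,0,0],[0,0,0,0,0,0],[0,0,0,0,0,0],[0,0,0,0,0,0],[0,0,0,0,0,0]]' 0
```

```text
time: 4.9
tool_pos: [542.7, 58.2, 96.0]
tcp_rot: [3.14, -0.0, 1.648]
contact_force: [2.7, 0.6, -0.2]
grip_width: 11.8
finger_force: 30.0
```

```bash
python3 -m jog '[[0,5,0,0,0,0],[0,8,0,0,0,0],[0,10,0,0,0,0],[0,10,0,0,0,0],[0,10,0,0,0,0],[0,10,0,0,0,0],[0,8,0,0,0,0],[0,4,0,0,0,0],[0,0,0,0,0,0],[0,0,0,0,0,0]]'
python3 -m jog '[[0,2,0,0,0,0],[0,2,0,0,0,0],[0,2,0,0,0,0],[0,0,0,0,0,0]]'
python3 -m jog '[[0,2,0,0,0,0],[0,2,0,0,0,0],[0,0,0,0,0,0],[0,0,0,0,0,0]]'
```

```text
time: 5.9
tool_pos: [608.6, 63.1, 96.0]
tcp_rot: [3.139, 0.0, 1.648]
contact_force: [1.6, -0.4, 3.8]
grip_width: 11.8
finger_force: 30.0
time: 6.3
tool_pos: [613.2, 63.5, 96.0]
tcp_rot: [3.142, 0.0, 1.648]
contact_force: [-0.6, -1.4, 5.0]
grip_width: 11.7
finger_force: 30.0
time: 6.7
tool_pos: [615.6, 63.7, 96.0]
tcp_rot: [-3.138, 0.0, 1.648]
contact_force: [-6.1, -1.9, 9.9]
grip_width: 11.5
finger_force: 30.0
```

```bash
python3 -m jog '[[0,1,0,0,0,0],[0,1,0,0,0,0],[0,1,0,0,0,0],[0,0,0,0,0,0],[0,0,0,0,0,0]]'
```

```text
time: 7.2
tool_pos: [615.7, 63.7, 95.9]
tcp_rot: [-3.132, 0.0, 1.648]
contact_force: [-17.3, -3.8, 15.8]
grip_width: 11.8
finger_force: 30.1
```

Stop reached: force is up, there's no more motion, and the measured point comes out at local x = 36.0, which matches the pose estimate. I'll relieve the load, release and rise.

```bash
python3 -m jog '[[0,-1,0,0,0,0],[0,-1,0,0,0,0],[0,0,0,0,0,0]]'
python3 -m jog '[[0,0,0,0,0,0],[0,0,0,0,0,0],[0,0,0,0,0,0],[0,0,0,0,0,0]]' 35
python3 -m jog '[[0,0,-5,0,0,0],[0,0,-10,0,0,0],[0,0,-20,0,0,0],[0,0,-25,0,0,0],[0,0,-15,0,0,0],[0,0,0,0,0,0],[0,0,0,0,0,0]]'
```

```text
time: 7.5
tool_pos: [615.6, 63.7, 95.9]
tcp_rot: [-3.136, 0.0, 1.648]
contact_force: [-9.7, -1.3, 12.2]
grip_width: 11.7
finger_force: 30.0
time: 7.9
tool_pos: [618.0, 64.1, 95.3]
tcp_rot: [-3.141, -0.0, 1.648]
contact_force: [-0.6, 0.1, -0.1]
grip_width: 31.9
finger_force: 0.0
time: 8.6
tool_pos: [617.9, 64.0, 170.9]
tcp_rot: [3.141, -0.0, 1.648]
contact_force: [-0.1, -0.4, -0.9]
grip_width: 32.2
finger_force: 0.0
```

```bash
python3 -m jog '[[-20,-3,0,0,0,0],[-30,-5,0,0,0,0],[-35,-6,0,0,0,0],[-35,-6,0,0,0,0],[-35,-6,0,0,0,0],[-30,-4,0,0,0,0],[-15,-2,0,0,0,0],[0,0,0,0,0,0],[0,0,10,0,0,0],[0,0,15,0,0,0],[0,0,10,0,0,0],[0,0,0,0,0,0]]'
python3 -m jog '[[0,0,0,0,0,0],[0,0,0,0,0,0]]'
python3 - <<'E'
from h import *
im=bot.capture("scene")[...,::-1]; im2=bot.capture("top")[...,::-1]
f=lambda a:cv2.convertScaleAbs(cv2.resize(a,(400,400),interpolation=cv2.INTER_CUBIC),alpha=1.6)
cv2.imwrite("pics/c3.png",np.hstack([f(im[150:260,180:290]),f(im[145:215,170:240])]))
E
```

```text
time: 9.8
tool_pos: [600.5, -136.0, 133.5]
tcp_rot: [-3.138, -0.002, 1.649]
contact_force: [0.5, 0.4, 0.6]
grip_width: 32.5
finger_force: 0.0
time: 10.0
tool_pos: [601.9, -137.5, 136.3]
tcp_rot: [3.141, 0.0, 1.648]
contact_force: [-0.1, 0.3, 0.2]
grip_width: 32.2
finger_force: 0.0
```

View pics/c3.png

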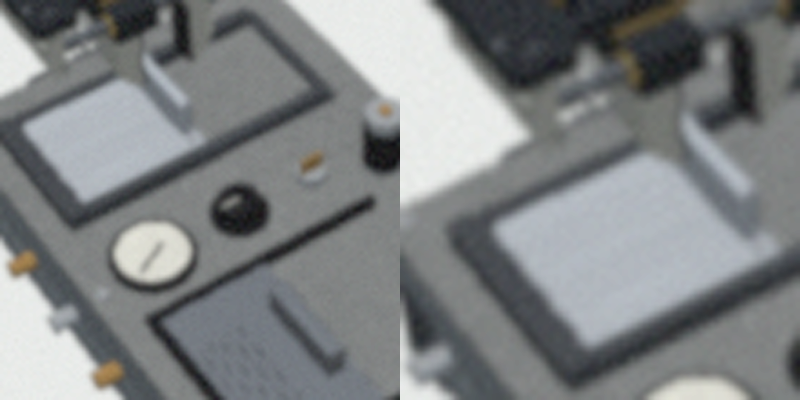

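The cover is home: no cells show and its rear edge meets the compartment's rear channel near (150,310). The fingers straddle the tab at about (165,85). I'll descend.

```bash
python3 -m jog '[[0,0,10,0,0,0],[0,0,10,0,0,0],[0,0,8,0,0,0],[0,0,5,0,0,0],[0,0,4,0,0,0],[0,0,0,0,0,0],[0,0,0,0,0,0]]'
```

```text
time: 10.8
tool_pos: [601.6, -137.9, 98.8]
tcp_rot: [3.141, 0.0, 1.648]
contact_force: [0.1, -0.5, 0.4]
grip_width: 32.1
finger_force: 0.0
```

```bash
python3 -m jog '[[0,0,0,0,0,0],[0,0,0,0,0,0],[0,0,0,0,0,0],[0,0,0,0,0,0],[0,0,0,0,0,0]]' 0
```

```text
time: 11.3
tool_pos: [600.6, -137.9, 98.9]
tcp_rot: [-3.14, -0.0, 1.648]
contact_force: [-4.6, 0.2, 3.9]
grip_width: 7.8
finger_force: 30.0
```

```bash
python3 -m jog '[[0,-4,0,0,0,0],[0,-6,0,0,0,0],[0,-7,0,0,0,0],[0,-7,0,0,0,0],[0,-6,0,0,0,0],[0,-5,0,0,0,0],[0,-3,0,0,0,0],[0,0,0,0,0,0],[0,0,0,0,0,0],[0,0,0,0,0,0]]'
```

```text
time: 12.3
tool_pos: [564.8, -140.7, 98.9]
tcp_rot: [3.138, 0.0, 1.648]
contact_force: [7.1, 1.9, -2.0]
grip_width: 7.6
finger_force: 30.0
```

```bash
python3 -m jog '[[0,-2,0,0,0,0],[0,-2,0,0,0,0],[0,-0.5,0,0,0,0],[0,0,0,0,0,0],[0,0,0,0,0,0],[0,0,0,0,0,0],[0,0,0,0,0,0]]'
python3 - <<'E'
from h import *
im=bot.capture("scene")[...,::-1]
f=lambda a:cv2.convertScaleAbs(cv2.resize(a,(400,400),interpolation=cv2.INTER_CUBIC),alpha=1.6)
cv2.imwrite("pics/c4.png",np.hstack([f(im[150:260,190:300]),f(im[145:215,170:240])]))
E
```

```text
time: 13.0
tool_pos: [560.5, -141.0, 98.9]
tcp_rot: [3.137, 0.0, 1.648]
contact_force: [8.2, 1.0, -2.2]
grip_width: 7.8
finger_force: 30.0
```

View pics/c4.png

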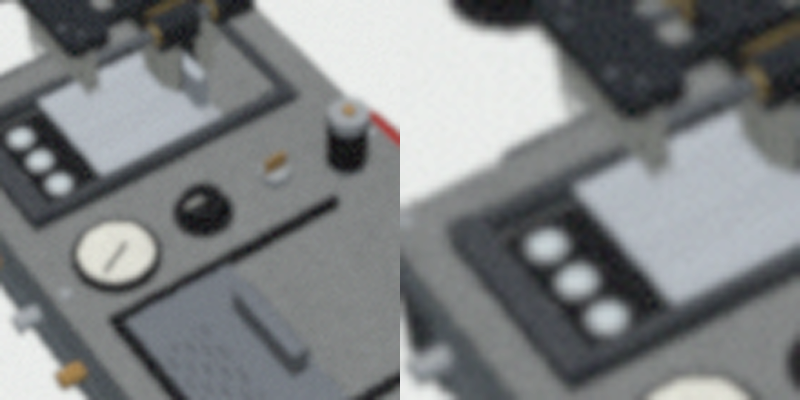

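The three lamps show in full at about (545,245), (575,280) and (605,318) in the right half, and the plate covers everything in front of them. The cover is home and the spare cell is still standing. Travel is 40 mm and the force about 8 N, as expected at half travel, so I'm handing in.

```bash
python3 -c "
from plant import bot
o=bot.get_obs();print(o['tool_pos'],o['contact_force'],o['finger_force']);print(bot.close_job())"
```

```text
[ 560.54241793 -140.97391875   98.94466229] [ 7.30564771  2.25132694 -3.64308768] 30.00605821609497
the job is handed in; nothing more can be done
None
```

I slid the battery cover fully home, then drew the shutter to about 40 mm and handed the job in still holding it there, with all three lamps in view and the button covered.

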